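Swing out the hook and hang up the caddy

TASK

Swing the folded steel hook on top of the little wooden stand out as far as it goes, so that it points straight away from the stand's board towards the sink side. Then pick up the empty wooden caddy with the hand-hole and hang it on the hook by its hand-hole, upright and hanging free. Leave the box of spice jars, the teal cup and the salt shaker where they are.

Things in the scene. Friction and masses are not known exactly. Their poses are not given: they have to be found in the camera images.
- hook_stand: Fixed wooden stand: upright board 160 mm wide (its y), 18 mm thick, 161 mm high, on a foot 90 by 180 mm. Origin on the worktop below the hinge pin; the board runs from 30 mm on the -y side of it to 130 mm on the +y side, which points to the robot. Its -x side is the front, facing the sink side (world -y). The folded hook lies 25 mm above the board's top edge, along +y.
- hook (a joint): Angle of the hook about the vertical pin, rad. 0: folded, along the top of the board (stand +y). Grows counter-clockwise seen from above to the stop at 1.57: fully out, along the stand's -x. May start up to 0.25 open. Light friction (about 1 N at the end) holds it where it is left; no spring.
- hook_hinge (a point): Point on the pin axis level with the hook bar's top face, 200 mm above the worktop. Turns with the hook: x along the bar to its tip, z up. The bar is plain steel, 10 mm wide, 14 mm tall (below this point) and 150 mm long; it can be pinched from above 30 to 130 mm from the pin.
- hook_tip (a point): Middle of the hook's upturned end, 145 mm from the pin along the bar, at the level of the bar's top face. The upturned lip is 10 mm long and rises 15 mm above the bar's top face.
- caddy: Empty wooden caddy, 0.22 kg: open tray 70 (x) by 110 (y) by 45 mm high with an upright handle plate across its middle (plane x = 0), 12 mm thick, 100 mm wide (y), top 150 mm above the underside. Hand-hole in it 64 mm wide, 60 to 110 mm up; above it a solid bar 40 mm tall to pinch across its 12 mm. Origin: centre of the underside, z up. Stands loose; may have changed places with the spice box.
- caddy_bar (a point): Middle of the underside of the caddy's handle bar (top of the hand-hole), 110 mm above the caddy's underside and 40 mm below its top edge. This surface rests on the hook when the caddy hangs.
- spice_box: Bystander: wooden tray of the same size and wood (70 x 110 x 45 mm) without a handle, holding two spice jars with red caps, 112 mm high in all. Origin: centre of the underside.
- cup: Bystander: small teal cup, 59 x 83 x 52 mm high. Origin: on its underside, near the middle.
- salt: Bystander: salt shaker with grey cap, 44 mm across, 90 mm high. Origin: centre of the underside.

How it is judged:
On the way:
1. the hook is swung out to within 10 degrees of its stop while the caddy still stands on the worktop (value of joint hook above 1.396 rad and height (world z) of caddy below 0.015 m), for 0.2 s.
At the end, for the whole second after the job is handed in: The hook is out, within 15 degrees of its stop, and the caddy hangs on it by the hand-hole: the bar passes through the hole and carries the handle bar between 45 and 142 mm from the pin (inside the upturned lip), the caddy is clear of the worktop, within 25 degrees of upright, and hangs still (value of joint hook above 1.3 rad and x of caddy_bar in the frame of hook_hinge between 0.045 and 0.142 m and y of caddy_bar in the frame of hook_hinge between -0.03 and 0.03 m and z of caddy_bar in the frame of hook_hinge between -0.02 and 0.015 m and height (world z) of caddy above 0.05 m and contact force between caddy and hook_stand above 0.5 N and angle between caddy's own z axis and vertical below 0.44 rad and linear speed of caddy below 0.05 m/s and angular speed of caddy below 0.4 rad/s); the robot touches nothing.
It fails at once if the spice box is moved by more than 30 mm (distance of spice_box from where it was at the start of the episode above 0.03 m).
It fails at once if the teal cup is moved by more than 30 mm (distance of cup from where it was at the start of the episode above 0.03 m).
It fails at once if the salt shaker is moved by more than 30 mm (distance of salt from where it was at the start of the episode above 0.03 m).
It fails at once if the caddy is tipped over (more than 45 degrees) (angle between caddy's own z axis and vertical above 0.785 rad).
It also fails if it takes over 51 s, if anything falls off the work surface, if the arm or the gripper's body presses on something with over 40 N, if the wrist force passes 120 N, or if a joint passes its speed limit or range.

ROBOT

A 7-joint arm with a two-finger parallel gripper is mounted at the origin on a cart in front of the work surface, level with it; the furniture and walls round the work are solid. World frame = base frame: x ahead of the robot, y to its left, z up, the work surface at z = 0. Lengths are in m, angles in rad, forces in N, time in s.
With the tool pointing down it reaches from about 0.4 to 0.85 m from the base axis. Payload 6.9 kg.
Tool frame: the origin (TCP) lies between the finger pads; the fingertips stand 19 mm ahead of it and the grasp point (between the pads) is the TCP (tips_ahead is the distance from the TCP to the fingertips, in m); z points along the fingers, y is the line along which they close (so a half turn about z gives the same grasp; the last joint's range is limited). The gripper opens to 85 mm and grips with 20 to 120 N. Pads are 22 mm wide; open, the fingers measure 114 mm over their backs; the gripper's body (76 mm by 85 mm) begins 54 mm behind the grasp point. The pads swing forward as they close: fully open they stand 13 mm farther back than shut.
Start: joints at [-1.103, 0.507, -0.238, 1.5, 0.126, 1.149, -0.155], TCP at [0.222, 0.584, 0.25] pointing down, gripper open.
Joint ranges: [-3.08, 3.08], [-0.24, 2.05], [-1.43, 1.35], [0, 2.5], [-1.52, 4.66], [0.17, 1.96], [-2.89, 2.89]. Speed limits (rad/s): [2.39, 2.39, 3.14, 3.14, 3.14, 3.14, 3.14].

INTERFACE

Orientations are given as a unit quaternion [x, y, z, w].
In Python, from station import read_state, capture, sign_off, cut_out, landmark_of, tips_ahead gives the robot as it stands. The module is installed in compiled form; this text tells all that it offers.
- The arm moves only by the shell command python3 -m handwheel 'ROWS' [FORCE]. ROWS is text: rows parted by semicolons, each of 7 numbers parted by spaces: the shift along the tool's x, y, z normalised to -1 to 1, where 1 is 120 mm, then the turn, a rotation vector about the tool's x, y, z normalised to -1 to 1, where 1 is 360 degrees, then the opening, from -1 (shut) to 1 (fully open), so that 0 is half open. In form: x y z ax ay az grip; .... A call has 1 to 20 rows; each row is the pose to reach, as a shift and turn from the pose commanded when the call began, along the tool's axes at that moment, turning the shorter way round; what a row does not reach only later rows make up. A row lasts 1/10 s, in which the tool goes at most 50 mm and 8.59 degrees, less where a joint would pass 70% of its speed; a pose out of reach is approached as far as the arm can. A call with a number of a shift or a turn outside -1 to 1 is refused whole. A call with a gripper value outside its range is refused whole. The fingers move at their own pace and stop on an object; FORCE is the grip in N (left out, the last holds). Time passes only in rows, so rows that repeat a pose let the fingers close. It gives the time, the measured TCP pose, the force, the opening and the grip force at its end, in the units of the state.
- read_state(): the state, without advancing time (a new reading comes with each control period).
- capture(name): name is "scene" or "top" or "wrist"; returns a dict with "frame" (384x512x3 uint8, red, green, blue), "z_map" (384x512 float32, m along the optical axis (not along the pixel's ray), 0 where there is no reading), "fx", "fy", "cx", "cy" (pixels), "cam_to_world" (4x4, takes a point from camera to world coordinates). Camera axes: x right, y up, looking along -z (the intrinsics and any distortion apply to the point x, -y, -z); pixel columns grow to the right and rows downward; lengths in m; the calibration is good to about 2 mm. A picture is of the moment at which its call begins.
- sign_off(): hands the job in; it is judged then, once.
Trained networks look in the newest picture that a camera, given by its name, has taken for a name from the list of things; names that differ only in an ending like _2 or _b are one class to them, and where a whole thing is asked for, a point or a joint stands for the part that bears it (a point fixed in the world has none). Each returns a list of dicts, best first, with "conf" (0 to 1); they miss things now and then, are a little off and sometimes report something else, mostly with a low value. They report only what shows in the picture. A call takes as long as a camera call.
- cut_out(label, camera): "region" (384x512 bool, what is visible of it) and "rect" ([left, top, right, bottom] in pixels, round what is visible of it).
- landmark_of(label, camera): "pixel" ([row, column] in pixels: a listed point, or the origin of a listed thing).
The state is a dict: "t": time; "qpos": joint angles; "dq": joint speeds; "joint_efforts": joint torques, N m; "tcp_pos": TCP position; "tcp_rot": TCP orientation; "force": force on the tool from outside, world axes, zero at the start; "ft_torque": the same for the moment, N m; "grip_width": finger opening in m; "grasp_force": force on a finger pad.
Only numpy, scipy, OpenCV 4.12 (cv2) and the standard library are available. Lean on these libraries where they do the work, as an engineer would, in place of code of your own. Each camera call takes 0.05 s, during which the arm holds its last target. There are 200 camera calls.

## Working session

There is one attempt and no reset: what is moved stays moved. The work goes in short steps, Python scripts to look and compute and a shell command to move; the robot and the scene stay as the last step left them, time stands still between calls to the robot, and variables do not carry over. Pictures are saved under pics/ and viewed, at most 10 in all, crops included, and the job is handed in when it is done.

```bash
mkdir -p pics; cat > h.py <<'E'
import numpy as np, cv2
from station import *
from scipy.spatial.transform import Rotation as R
def P(c,r,col,d=None):
    d=c["z_map"][int(r),int(col)] if d is None else d
    p=np.array([(col-c["cx"])/c["fx"]*d,-(r-c["cy"])/c["fy"]*d,-d,1]); return (c["cam_to_world"]@p)[:3]
def cloud(c):
    rr,cc=np.mgrid[:384,:512]; d=c["z_map"]
    p=np.stack([(cc-c["cx"])/c["fx"]*d,-(rr-c["cy"])/c["fy"]*d,-d,np.ones_like(d)],-1)
    return (p@c["cam_to_world"].T)[...,:3]
E
python3 - <<'E'
from h import *
np.set_printoptions(precision=3,suppress=True)
s=read_state(); print(s["tcp_pos"],s["tcp_rot"],s["t"])
ims=[]
for n in ["scene","top"]:
    c=capture(n); ims.append(c["frame"]); pc=cloud(c)
    for l in ["hook_stand","hook_hinge","hook_tip","caddy","caddy_bar","spice_box","cup","salt"]:
        lm=landmark_of(l,n)[:2]; co=cut_out(l,n)[:1]
        for x in lm: print(n,l,"lm",round(x["conf"],2),x["pixel"],P(c,*x["pixel"]))
        for x in co:
            q=pc[x["region"]&(c["z_map"]>0)]; print("  cut",round(x["conf"],2),x["rect"],np.percentile(q,2,axis=0),np.percentile(q,98,axis=0))
cv2.imwrite("pics/a.png",cv2.resize(np.vstack(ims)[...,::-1],None,fx=.78,fy=.78))
E
```

```text
[0.222 0.584 0.249] [ 0.18   0.984 -0.001 -0.   ] 0.0
scene hook_stand lm 0.88 [210.0, 200.2] [0.561 0.165 0.015]
  cut 0.8 [138.7, 146.1, 217.8, 249.3] [0.427 0.131 0.007] [0.593 0.197 0.2  ]
scene hook_hinge lm 0.6 [145.3, 188.8] [0.713 0.405 0.007]
scene hook_hinge lm 0.43 [292.4, 299.5] [ 0.496 -0.209  0.131]
  cut 0.73 [136.2, 147.3, 194.6, 191.8] [0.417 0.154 0.006] [0.571 0.376 0.213]
scene hook_tip lm 0.83 [187.3, 139.1] [0.418 0.159 0.197]
  cut 0.85 [135.3, 149.6, 191.5, 195.5] [0.417 0.154 0.007] [0.568 0.366 0.213]
scene caddy lm 0.59 [274.6, 265.8] [ 0.515 -0.109  0.061]
scene caddy lm 0.58 [321.9, 294.9] [ 0.491 -0.211  0.031]
  cut 0.91 [266.8, 264.4, 327.2, 352.0] [ 0.448 -0.238  0.003] [ 0.553 -0.172  0.151]
scene caddy_bar lm 0.94 [294.5, 299.4] [ 0.497 -0.209  0.123]
  cut 0.71 [264.2, 266.0, 328.2, 353.7] [ 0.448 -0.238  0.004] [ 0.554 -0.171  0.151]
scene spice_box lm 0.79 [277.9, 264.7] [ 0.512 -0.108  0.052]
scene spice_box lm 0.17 [146.2, 190.2] [0.715 0.401 0.005]
  cut 0.75 [236.2, 233.9, 291.3, 302.8] [ 0.478 -0.122  0.003] [ 0.582 -0.055  0.114]
scene cup 
[... 793 characters left out ...]
3] [ 0.555 -0.167  0.152]
top caddy_bar lm 0.82 [241.0, 341.7] [ 0.507 -0.201  0.152]
  cut 0.92 [322.7, 222.4, 350.3, 265.2] [ 0.451 -0.236  0.003] [ 0.555 -0.167  0.152]
top spice_box lm 0.62 [234.0, 291.2] [ 0.525 -0.079  0.115]
top spice_box lm 0.16 [146.9, 274.6] [ 0.769 -0.034  0.072]
  cut 0.8 [277.4, 210.3, 306.6, 251.7] [ 0.481 -0.126  0.001] [ 0.585 -0.051  0.116]
top cup lm 0.93 [165.8, 188.3] [0.727 0.216 0.009]
  cut 0.86 [172.8, 152.0, 197.6, 175.7] [0.697 0.193 0.005] [0.76  0.249 0.055]
top salt lm 0.52 [150.1, 271.3] [ 0.768 -0.026  0.046]
top salt lm 0.48 [269.9, 191.5] [0.428 0.158 0.201]
  cut 0.48 [264.7, 136.1, 279.0, 152.5] [ 0.768 -0.045  0.001] [ 0.801 -0.007  0.091]
```

View pics/a.png

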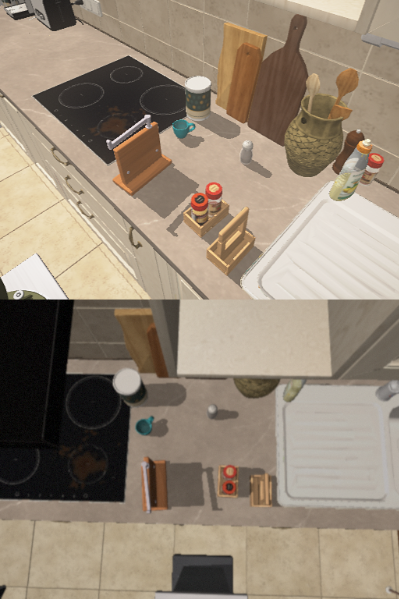

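```bash
python3 - <<'E'
from h import *
np.set_printoptions(precision=4,suppress=True)
def fit(n,q):
    q=q[:,:2].astype(np.float32); r=cv2.minAreaRect((q*1000)); m=q.mean(0); w,v=np.linalg.eigh(np.cov((q-m).T))
    print(n,len(q),"rect mm",np.array(r[0]),np.array(r[1]),"dir",v[:,1],np.degrees(np.arctan2(v[1,1],v[0,1])),"min",q.min(0),"max",q.max(0))
for n in ["scene","top"]:
    c=capture(n); p=cloud(c); x,y,z=p[...,0],p[...,1],p[...,2]; ok=c["z_map"]>0
    s=ok&(x>.38)&(x<.66)&(y>.1)&(y<.26)
    fit(n+" hook",p[s&(z>.19)&(z<.206)]); fit(n+" lip",p[s&(z>.209)]); fit(n+" board",p[s&(z>.152)&(z<.168)]); fit(n+" foot",p[s&(z>.008)&(z<.03)])
    s=ok&(x>.4)&(x<.6)&(y>-.3)&(y<-.14)
    fit(n+" handle",p[s&(z>.143)&(z<.16)]); fit(n+" tray",p[s&(z>.035)&(z<.055)])
    s=ok&(x>.4)&(x<.62)&(y>-.14)&(y<-.03); fit(n+" spice",p[s&(z>.03)&(z<.12)])
c=capture("top");print(c["cam_to_world"])
s=read_state();print(R.from_quat(s["tcp_rot"]).as_matrix())
E
```

```text
scene hook 434 rect mm [494.6833 170.5624] [158.9206  16.892 ] dir [-0.9868 -0.1617] -170.69265567899313 min [0.416  0.1522] max [0.5735 0.1906]
scene lip 26 rect mm [420.8685 158.6361] [ 7.4376 11.4986] dir [-0.5934  0.8049] 126.39548398168427 min [0.417  0.1532] max [0.4267 0.1642]
scene board 511 rect mm [514.3441 177.1473] [159.6515  21.4203] dir [-0.9964 -0.0843] -175.1640916311658 min [0.4347 0.1616] max [0.5939 0.194 ]
scene foot 1306 rect mm [513.7531 174.7242] [181.352  90.357] dir [-0.9993  0.0379] 177.82986887867554 min [0.4217 0.1259] max [0.6054 0.2162]
scene handle 358 rect mm [ 502.0912 -202.4752] [98.7745 12.2822] dir [-1.     -0.0074] -179.5776192083982 min [ 0.4527 -0.2087] max [ 0.5515 -0.1964]
scene tray 667 rect mm [ 502.8827 -202.3456] [111.4475  70.4881] dir [-0.9655  0.2606] 164.89588023399327 min [ 0.4468 -0.2383] max [ 0.5589 -0.1679]
scene spice 1957 rect mm [533.6406 -86.4571] [ 71.4139 111.3433] dir [-0.9856  0.1693] 170.25498086787016 min [ 0.4769 -0.124 ] max [ 0.5888 -0.0488]
top hook 317 rect mm [495.6523 172.6115] [156.7919  16.0521] dir [-0.9871 -0.
[... 457 characters left out ...]
3909 0.1265] max [0.6441 0.2358]
top handle 199 rect mm [ 504.0182 -202.3816] [95.9598 12.4777] dir [-1.     -0.0014] -179.91984086409263 min [ 0.456  -0.2083] max [ 0.552  -0.1958]
top tray 344 rect mm [ 504.6414 -202.3771] [108.9925  70.3828] dir [-0.9992 -0.0404] -177.68215036799384 min [ 0.4497 -0.2382] max [ 0.5595 -0.1666]
top spice 840 rect mm [534.3515 -86.5888] [ 70.55   108.7316] dir [-0.9998  0.0178] 178.98076597346127 min [ 0.4798 -0.1223] max [ 0.5891 -0.0509]
[[ 0.0256  0.9828 -0.1827  0.4287]
 [-0.9995  0.0214 -0.0248 -0.0067]
 [-0.0205  0.1833  0.9829  1.1635]
 [ 0.      0.      0.      1.    ]]
[[-0.9349  0.3549 -0.0001]
 [ 0.3549  0.9349 -0.0001]
 [ 0.     -0.0001 -1.    ]]
```

```bash
python3 - <<'E'
from h import *
print(tips_ahead() if callable(tips_ahead) else tips_ahead)
c=capture("top");p=cloud(c);z=p[...,2];m=(c["z_map"]>0)&(z>.25)&(p[...,0]<.75);q=p[m]
for lo in np.arange(.25,1.1,.1):
    k=q[(q[:,2]>=lo)&(q[:,2]<lo+.1)]
    if len(k): print(lo,len(k),k.min(0),k.max(0))
E
python3 -m handwheel '-.325 -.247 0 0 0 0 -1; -.65 -.495 0 0 0 0 -1; -.975 -.742 0 0 0 0 -1; -.975 -.742 0 0 0 0 -1'
```

```text
0.019
0.25 94 [0.19353551 0.50991723 0.25273856] [0.21690349 0.53991118 0.30642846]
0.44999999999999996 348 [ 0.69888936 -0.39371075  0.54233952] [0.70139237 0.07313189 0.54999525]
0.5499999999999999 10976 [ 0.52560512 -0.39074781  0.55001814] [0.74999985 0.34400812 0.64998999]
0.6499999999999999 18452 [ 0.52510279 -0.33359663  0.65000934] [0.74999904 0.33295508 0.74999481]
0.7499999999999999 1038 [ 0.69853363 -0.27245781  0.75003749] [0.73203139 0.0733774  0.79178624]
t: 2.3
tcp_pos: [0.305, 0.4531, 0.2504]
tcp_rot: [0.185, 0.983, -0.002, 0.002]
force: [0.9, 1.1, 0.2]
grip_width: 0.028
grasp_force: 0.0
```

```bash
python3 -m handwheel '-.325 -.247 0 0 0 0 -1; -.65 -.495 0 0 0 0 -1; -.975 -.742 0 0 0 0 -1; -.975 -.742 0 0 0 0 -1'; python3 -m handwheel '-.325 -.15 0 0 0 -.02 -1; -.65 -.35 0 0 0 -.04 -1; -.87 -.54 0 0 0 -.058 -1; -.87 -.54 0 0 0 -.058 -1; -.87 -.54 0 0 0 -.058 -1'
python3 - <<'E'
from h import *
s=read_state();print(s["tcp_pos"],R.from_quat(s["tcp_rot"]).as_matrix().round(3),s["qpos"],s["t"])
E
```

```text
t: 2.7
tcp_pos: [0.3818, 0.3281, 0.2504]
tcp_rot: [0.186, 0.983, -0.002, 0.001]
force: [-0.3, 0.4, -0.9]
grip_width: 0.0001
grasp_force: 0.0
t: 3.2
tcp_pos: [0.4523, 0.2368, 0.2503]
tcp_rot: [0.001, 1.0, 0.0, -0.0]
force: [0.3, 1.8, -0.1]
grip_width: 0.0001
grasp_force: 0.0
[0.45233719 0.23680084 0.25033115] [[-1.     0.002 -0.   ]
 [ 0.002  1.     0.   ]
 [ 0.     0.    -1.   ]] [-0.35732795  0.33115586 -0.23700344  1.79649187  0.08909925  1.02421447
  0.94076221] 3.2
```

```bash
python3 -m handwheel '0 0 .2 0 0 0 -1; 0 0 .42 0 0 0 -1; 0 0 .42 0 0 0 -1; -.025 -.2 .42 0 0 0 -1; -.025 -.38 .42 0 0 0 -1; -.03 -.5 .42 0 0 0 -1; -.042 -.625 .42 0 0 0 -1; -.08 -.74 .42 0 0 0 -1; -.117 -.85 .42 0 0 0 -1; -.16 -.93 .42 0 0 0 -1; -.217 -1 .42 0 0 0 -1; -.217 -1 .42 0 0 0 -1'
```

```text
t: 4.4
tcp_pos: [0.4793, 0.1163, 0.2002]
tcp_rot: [0.0, 1.0, -0.0, 0.0]
force: [0.1, 0.4, 0.0]
grip_width: 0.0002
grasp_force: 0.0
```

```bash
python3 -m handwheel '-.1 -.13 0 0 0 0 -1; -.2 -.21 0 0 0 0 -1; -.3 -.27 0 0 0 0 -1; -.417 -.317 0 0 0 0 -1; -.5 -.34 0 0 0 0 -1; -.56 -.36 0 0 0 0 -1; -.617 -.36 0 0 0 0 -1; -.63 -.36 0 0 0 0 -1; -.64 -.36 0 0 0 0 -1; -.64 -.36 0 0 0 0 -1'
python3 - <<'E'
from h import *
c=capture("top"); d=capture("scene")
for n,c in(("top",c),("scene",d)):
    p=cloud(c);q=p[(c["z_map"]>0)&(p[...,2]>.18)&(p[...,2]<.218)&(p[...,0]>.535)&(p[...,0]<.62)&(p[...,1]>.02)&(p[...,1]<.2)]
    for a in np.arange(.02,.2,.02):
        k=q[(q[:,1]>=a)&(q[:,1]<a+.02)]
        if len(k):print(n,round(a,2),len(k),k[:,0].min().round(3),k[:,0].max().round(3),k[:,2].max().round(3))
cv2.imwrite("pics/b.png",np.hstack([x["frame"][100:330,120:420] for x in (capture("top"),d)])[...,::-1])
E
```

```text
t: 5.4
tcp_pos: [0.555, 0.0743, 0.1999]
tcp_rot: [-0.001, 1.0, -0.0, -0.0]
force: [0.1, -0.2, 0.0]
grip_width: -0.0002
grasp_force: 0.1
scene 0.02 62 0.566 0.576 0.215
scene 0.04 63 0.546 0.575 0.217
scene 0.06 134 0.541 0.575 0.217
scene 0.08 11 0.542 0.547 0.217
scene 0.1 4 0.563 0.563 0.197
scene 0.12 27 0.56 0.566 0.2
scene 0.14 38 0.56 0.57 0.201
scene 0.16 57 0.556 0.57 0.203
scene 0.18 33 0.555 0.573 0.202
```

View pics/b.png

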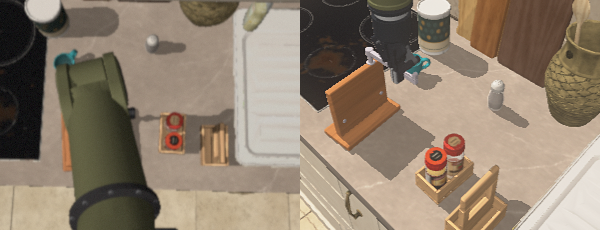

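```bash
python3 -m handwheel '-.02 0 0 0 0 0 -1; -.04 0 0 0 0 0 -1; -.04 0 0 0 0 0 -1'
```

```text
t: 5.85
tcp_pos: [0.5598, 0.0743, 0.1999]
tcp_rot: [-0.001, 1.0, 0.0, -0.0]
force: [-1.3, 0.5, 0.8]
grip_width: 0.0
grasp_force: 0.8
```

```bash
python3 -m handwheel '-.015 0 0 0 0 0 -1; -.025 0 0 0 0 0 -1; -.025 0 0 0 0 0 -1'
```

```text
t: 6.15
tcp_pos: [0.5603, 0.0744, 0.1997]
tcp_rot: [-0.001, 1.0, -0.0, -0.003]
force: [-11.0, 0.5, 7.2]
grip_width: -0.0001
grasp_force: 5.3
```

```bash
python3 -m handwheel '.3 0 0 0 0 0 -1; .35 0 -.3 0 0 0 -1; .4 0 -.7 0 0 0 -1; .45 -.4 -.7 0 0 0 0; .48 -.8 -.7 0 0 0 0; .48 -1 -.7 0 0 0 0; .48 -1 -.7 0 0 0 0';python3 -m handwheel '0 -.4 0 0 0 0 0; 0 -.8 0 0 0 0 0; 0 -1 0 0 0 0 0; 0 -1 0 0 0 0 0'
python3 - <<'E'
from h import *
c=capture("top"); d=capture("scene")
for n,c in(("top",c),("scene",d)):
    p=cloud(c);q=p[(c["z_map"]>0)&(p[...,2]>.19)&(p[...,2]<.218)&(p[...,0]>.535)&(p[...,0]<.62)&(p[...,1]>.02)&(p[...,1]<.2)]
    for a in np.arange(.02,.2,.02):
        k=q[(q[:,1]>=a)&(q[:,1]<a+.02)]
        if len(k):print(n,round(a,2),len(k),k[:,0].min().round(3),k[:,0].max().round(3),k[:,1].min().round(3),k[:,2].max().round(3))
w=capture("wrist");p=cloud(w);q=p[(w["z_map"]>0)&(p[...,2]>.14)&(p[...,2]<.16)&(p[...,1]<-.14)]
print(len(q),q.min(0) if len(q) else 0,q.max(0) if len(q) else 0)
if len(q): print(cv2.minAreaRect((q[:,:2]*1000).astype(np.float32)))
cv2.imwrite("pics/c.png",np.hstack([w["frame"],d["frame"]])[::,:,::-1][:, :][:384:1, :1024:1] if 0 else cv2.resize(np.hstack([w["frame"],d["frame"]])[...,::-1],(800,300)))
s=read_state();print(s["tcp_pos"],s["t"])
E
```

```text
t: 6.85
tcp_pos: [0.5055, -0.0509, 0.2842]
tcp_rot: [0.003, 1.0, -0.001, 0.001]
force: [0.7, 1.1, 0.3]
grip_width: 0.0426
grasp_force: 0.0
t: 7.25
tcp_pos: [0.5055, -0.17, 0.2837]
tcp_rot: [0.002, 1.0, -0.001, 0.0]
force: [0.1, -0.3, 0.2]
grip_width: 0.0426
grasp_force: 0.0
top 0.02 17 0.574 0.584 0.034 0.216
top 0.04 37 0.572 0.584 0.041 0.216
top 0.06 38 0.571 0.581 0.061 0.205
top 0.08 40 0.569 0.58 0.08 0.204
top 0.1 40 0.567 0.577 0.1 0.203
top 0.12 35 0.565 0.574 0.121 0.203
top 0.14 41 0.564 0.574 0.14 0.203
top 0.16 41 0.558 0.573 0.161 0.205
top 0.18 32 0.557 0.575 0.18 0.205
scene 0.02 54 0.571 0.583 0.033 0.216
scene 0.04 45 0.57 0.582 0.04 0.214
scene 0.06 48 0.568 0.581 0.06 0.202
scene 0.08 48 0.567 0.579 0.08 0.202
scene 0.1 46 0.565 0.576 0.1 0.201
scene 0.12 46 0.563 0.575 0.12 0.202
scene 0.14 42 0.561 0.573 0.141 0.202
scene 0.16 54 0.556 0.571 0.16 0.202
scene 0.18 27 0.555 0.574 0.18 0.204
1481 [ 0.45289688 -0.20861008  0.14000312] [ 0.55189118 -0.19541457  0.15233842]
((502.3777160644531, -202.0076141357422), (98.9500503540039, 12.27934455871582), 0.7305553555488586)
[ 0.50616982 -0.16447077  0.28381249] 7.4
```

View pics/c.png

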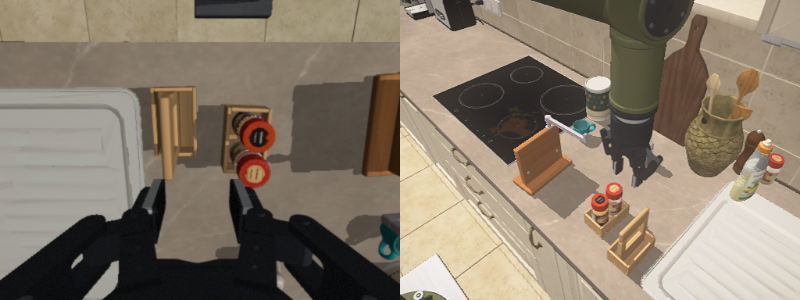

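```bash
python3 -m handwheel '.025 -.31 .2 0 0 0 0; .025 -.31 .5 0 0 0 0; .025 -.31 .8 0 0 0 0; .025 -.31 .8 0 0 0 0; .025 -.31 .8 0 0 0 0'
python3 - <<'E'
from h import *
w=capture("wrist");p=cloud(w);q=p[(w["z_map"]>0)&(p[...,2]>.14)&(p[...,2]<.16)&(p[...,1]<-.14)&(p[...,0]<.56)]
print(cv2.minAreaRect((q[:,:2]*1000).astype(np.float32)))
s=read_state();print(s["tcp_pos"],s["force"])
E
```

```text
t: 7.9
tcp_pos: [0.5033, -0.2017, 0.1884]
tcp_rot: [-0.002, 1.0, 0.0, -0.0]
force: [-0.2, -0.2, 0.6]
grip_width: 0.0428
grasp_force: 0.0
((502.61669921875, -202.42662048339844), (99.58009338378906, 11.5933198928833), 0.7045179009437561)
[ 0.50396643 -0.20218725  0.18941258] [-0.12288729 -0.20638064  0.9695747 ]
```

```bash
python3 -m handwheel '0 0 .25 0 0 0 0; 0 0 .455 0 0 0 0; 0 0 .455 0 0 0 0; 0 0 .455 0 0 0 -1; 0 0 .455 0 0 0 -1; 0 0 .455 0 0 0 -1; 0 0 .455 0 0 0 -1; 0 0 .455 0 0 0 -1; 0 0 .455 0 0 0 -1; 0 0 .455 0 0 0 -1; 0 0 .455 0 0 0 -1' 60
```

```text
t: 9.05
tcp_pos: [0.5041, -0.2032, 0.1352]
tcp_rot: [-0.001, 1.0, -0.0, 0.002]
force: [-0.8, 1.9, 7.8]
grip_width: 0.0114
grasp_force: 61.3
```

```bash
python3 -m handwheel '0 0 -.1 0 0 0 -1; 0 0 -.3 0 0 0 -1; 0 0 -.5 0 0 0 -1; 0 0 -.7 0 0 0 -1; 0 0 -.85 0 0 0 -1; 0 0 -1 0 0 0 -1; 0 0 -1 0 0 0 -1' && python3 -m handwheel '0 0 -.13 0 0 0 -1; -.15 .2 -.13 0 0 0 -1; -.3 .4 -.13 0 0 0 -1; -.45 .6 -.13 0 0 0 -1; -.6 .8 -.13 0 0 0 -1; -.62 1 -.13 0 0 0 -1; -.62 1 -.13 0 0 0 -1; -.62 1 -.13 0 0 0 -1'
```

```text
t: 9.75
tcp_pos: [0.5036, -0.2037, 0.2563]
tcp_rot: [-0.001, 1.0, -0.001, 0.002]
force: [0.6, -0.1, -2.8]
grip_width: 0.0111
grasp_force: 59.8
t: 10.55
tcp_pos: [0.5764, -0.0827, 0.2681]
tcp_rot: [-0.001, 1.0, -0.0, -0.001]
force: [-1.1, -0.6, -3.0]
grip_width: 0.011
grasp_force: 59.8
```

```bash
python3 -m handwheel '-.01 .2 0 0 0 -.005 -1; -.02 .45 0 0 0 -.011 -1; -.025 .67 0 0 0 -.011 -1; -.025 .67 .08 0 0 -.011 -1; -.025 .67 .154 0 0 -.011 -1; -.025 .67 .154 0 0 -.011 -1; -.025 .67 .154 0 0 -.011 -1'
python3 - <<'E'
from h import *
s=read_state();print(s["tcp_pos"],R.from_quat(s["tcp_rot"]).as_matrix().round(3),s["force"])
c=capture("scene");p=cloud(c);ok=c["z_map"]>0
q=p[ok&(p[...,2]>.19)&(p[...,2]<.218)&(p[...,0]>.535)&(p[...,0]<.62)&(p[...,1]>.03)&(p[...,1]<.14)]
for a in (.04,.06,.08,.1,.12):
    k=q[(q[:,1]>=a)&(q[:,1]<a+.02)]
    if len(k):print(a,len(k),k.min(0).round(3),k.max(0).round(3))
r=cut_out("caddy","scene")[0]
k=p[r["region"]&ok&(p[...,2]<.3)&(p[...,2]>.08)];print(r["conf"],np.percentile(k,[1,50,99],axis=0).round(3))
cv2.imwrite("pics/d.png",cv2.resize(c["frame"][120:300,120:360,::-1],None,fx=3,fy=3))
E
```

```text
t: 11.25
tcp_pos: [0.5795, -0.0045, 0.25]
tcp_rot: [-0.034, 0.999, -0.0, -0.001]
force: [-0.1, 0.7, -2.6]
grip_width: 0.011
grasp_force: 59.7
[ 0.57954639 -0.00451276  0.25000362] [[-0.998 -0.068 -0.001]
 [-0.068  0.998 -0.001]
 [ 0.001 -0.001 -1.   ]] [-0.0619627   0.74312588 -2.63413258]
0.04 37 [0.57 0.04 0.19] [0.582 0.06  0.215]
0.06 50 [0.568 0.061 0.19 ] [0.581 0.08  0.202]
0.08 49 [0.567 0.081 0.19 ] [0.58  0.1   0.201]
0.1 45 [0.564 0.1   0.191] [0.578 0.12  0.201]
0.12 45 [0.563 0.12  0.19 ] [0.574 0.14  0.202]
0.66 [[ 0.521 -0.043  0.116]
 [ 0.561 -0.011  0.157]
 [ 0.63   0.029  0.265]]
```

View pics/d.png

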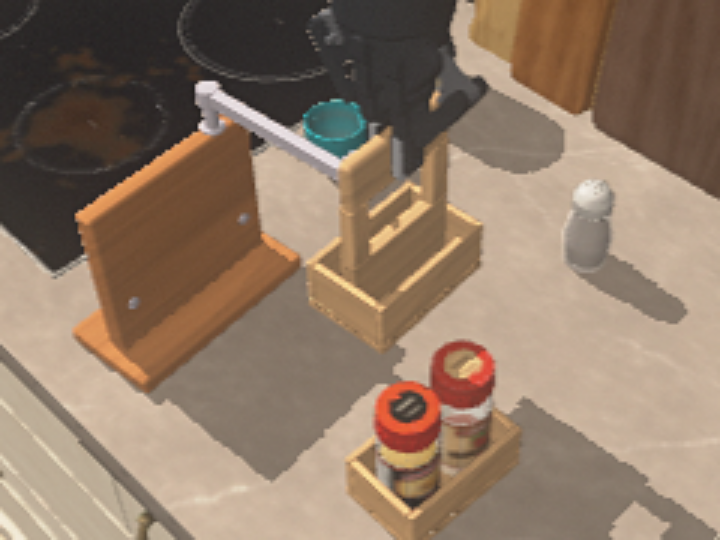

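```bash
python3 -m handwheel '0 .1 0 0 0 0 -1; 0 .2 0 0 0 0 -1; 0 .3 0 0 0 0 -1; 0 .4 0 0 0 0 -1; 0 .45 0 0 0 0 -1; 0 .45 0 0 0 0 -1'
```

```text
t: 11.95
tcp_pos: [0.5758, 0.053, 0.2504]
tcp_rot: [-0.037, 0.999, 0.0, -0.0]
force: [-0.1, 0.4, -2.7]
grip_width: 0.0113
grasp_force: 59.8
```

```bash
python3 -m handwheel '0 .12 0 0 0 0 -1; 0 .25 0 0 0 0 -1; 0 .34 0 0 0 0 -1; 0 .34 0 0 0 0 -1; 0 .34 .06 0 0 0 -1; 0 .34 .12 0 0 0 -1; 0 .34 .16 0 0 0 -1; 0 .34 .16 0 0 0 -1'
```

```text
t: 12.75
tcp_pos: [0.5726, 0.0911, 0.23]
tcp_rot: [-0.035, 0.999, -0.0, -0.001]
force: [0.5, 0.3, -2.4]
grip_width: 0.0114
grasp_force: 59.8
```

```bash
python3 -m handwheel '0 0 .02 0 0 0 -1; 0 0 .035 0 0 0 -1; 0 0 .035 0 0 0 -1; 0 0 .035 0 0 0 -1'
```

```text
t: 13.15
tcp_pos: [0.5732, 0.0919, 0.2271]
tcp_rot: [-0.035, 0.999, 0.0, 0.0]
force: [-0.5, 0.4, -2.4]
grip_width: 0.0111
grasp_force: 59.8
```

```bash
python3 -m handwheel '-.012 0 0 0 0 0 -1; -.012 0 .01 0 0 0 -1; -.012 0 .02 0 0 0 -1; -.012 0 .02 0 0 0 -1'
```

```text
t: 13.55
tcp_pos: [0.5748, 0.0921, 0.2251]
tcp_rot: [-0.035, 0.999, 0.0, 0.0]
force: [-0.3, 1.2, 2.5]
grip_width: 0.0109
grasp_force: 60.6
```

```bash
python3 -m handwheel '0 0 0 0 0 0 -.6; 0 0 0 0 0 0 -.4; 0 0 0 0 0 0 -.3; 0 0 0 0 0 0 -.3; 0 0 0 0 0 0 -.3' 20
python3 - <<'E'
from h import *
s=read_state();print(s["tcp_pos"],s["force"],s["grip_width"])
c=capture("scene");cv2.imwrite("pics/e.png",cv2.resize(c["frame"][120:300,120:360,::-1],None,fx=3,fy=3))
E
```

```text
t: 14.05
tcp_pos: [0.5746, 0.092, 0.2246]
tcp_rot: [-0.035, 0.999, -0.0, 0.0]
force: [-0.1, -0.3, -0.5]
grip_width: 0.0298
grasp_force: 0.0
[0.57459448 0.09199506 0.22457817] [-0.09047486 -0.26102448 -0.49605222] 0.02980547037601966
```

View pics/e.png

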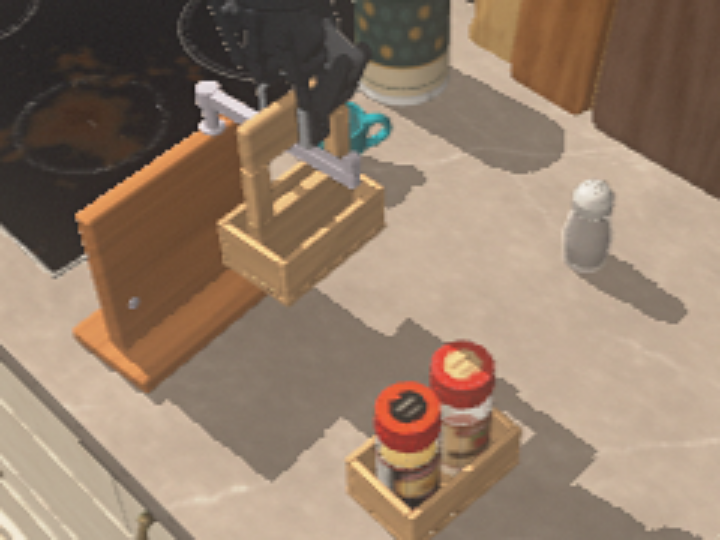

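The caddy hangs upright on the hook, with the lip outside it (crop pixel about 350,170) and the fingers clear of it. Next I raise the gripper.

```bash
python3 -m handwheel '0 0 -.1 0 0 0 -.3; 0 0 -.25 0 0 0 -.3; 0 0 -.45 0 0 0 -.3; 0 0 -.7 0 0 0 -.3; 0 0 -.9 0 0 0 -.3; 0 0 -.9 0 0 0 -.3; 0 0 -.9 0 0 0 -.3; 0 0 -.9 0 0 0 -.3; 0 0 -.9 0 0 0 -.3; 0 0 -.9 0 0 0 -.3; 0 0 -.9 0 0 0 -.3; 0 0 -.9 0 0 0 -.3'
python3 - <<'E'
from h import *
prev=None
for i in range(2):
    c=capture("scene");p=cloud(c);ok=c["z_map"]>0
    k=p[ok&(p[...,2]>.245)&(p[...,2]<.265)&(p[...,0]>.5)&(p[...,0]<.65)&(p[...,1]>.05)&(p[...,1]<.14)];print(len(k),k.min(0).round(3),k.max(0).round(3))
    if i==0: a=c["frame"]; [capture("scene") for _ in range(6)]
print(np.abs(a.astype(int)-c["frame"]).mean())
cv2.imwrite("pics/f.png",cv2.resize(c["frame"][120:300,120:360,::-1],None,fx=3,fy=3))
E
```

```text
t: 15.3
tcp_pos: [0.5745, 0.092, 0.3323]
tcp_rot: [-0.035, 0.999, -0.0, -0.0]
force: [-0.6, -0.7, 0.6]
grip_width: 0.0298
grasp_force: 0.0Traceback (most recent call last):
  File "<stdin>", line 5, in <module>
    return umr_minimum(a, axis, None, out, keepdims, initial, where)
ValueError: zero-size array to reduction operation minimum which has no identity
```

```bash
python3 - <<'E'
from h import *
for i in range(2):
    c=capture("scene");p=cloud(c);ok=c["z_map"]>0
    k=p[ok&(p[...,2]>.23)&(p[...,2]<.265)&(p[...,0]>.5)&(p[...,0]<.65)&(p[...,1]>.05)&(p[...,1]<.14)];print(len(k),k.min(0).round(3),k.max(0).round(3))
    if i==0: a=c["frame"]; [capture("scene") for _ in range(6)]
print(np.abs(a.astype(int)-c["frame"]).mean())
cv2.imwrite("pics/f.png",cv2.resize(c["frame"][120:300,120:360,::-1],None,fx=3,fy=3))
E
```

```text
276 [0.523 0.082 0.23 ] [0.622 0.099 0.242]
280 [0.524 0.082 0.23 ] [0.622 0.099 0.242]
0.8301866319444444
```

```bash
sleep 1; ls pics
```

```text
a.png
b.png
c.png
d.png
e.png
f.png
```

View pics/f.png

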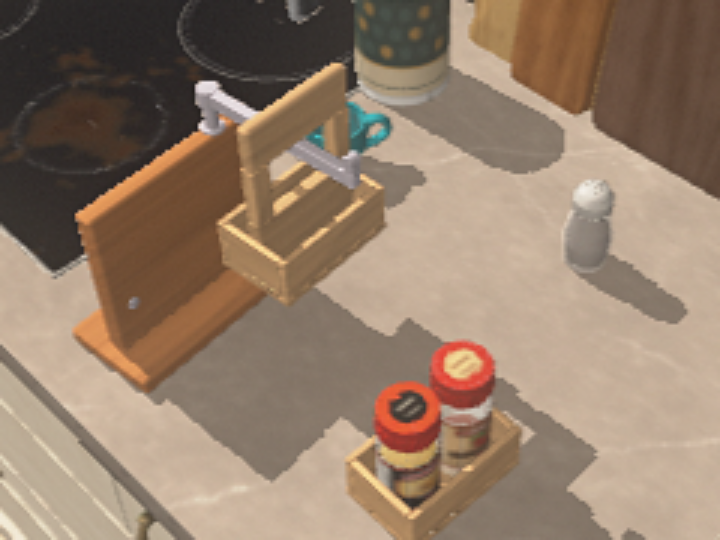

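The picture shows the caddy hanging level and still on the hook. The gripper is well clear and the bystanders have not moved.

```bash
python3 -c "from station import *; print(sign_off())"
```

```text
the job is handed in; nothing more can be done
None
```

The hook is swung out to its stop, the caddy hangs upright and still on it by its hand-hole, the spice box, cup and salt shaker look untouched in the last picture, and the job is handed in (no verdict was returned).

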